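Find the head-arm pivot with the good bearing and fit it in the drive

ROBOT

A 6-joint arm with a two-finger parallel gripper is mounted at the origin on the work surface. World frame = base frame: x ahead of the robot, y to its left, z up, the work surface at z = 0. Lengths are in m, angles in rad, forces in N, time in s.
With the tool pointing down it reaches from about 0.35 to 0.975 m from the base axis. Payload 4.9 kg.
Tool frame: the origin (TCP) lies at the very end of the fingers, on their centre line; the grasp point (between the pads) lies 19 mm behind it; z points along the fingers, y is the line along which they close (so a half turn about z gives the same grasp; the last joint's range is limited). The gripper opens to 85 mm and grips with 20 to 120 N. Pads are 22 mm wide; open, the fingers measure 114 mm over their backs; the gripper's body (76 mm by 85 mm) begins 54 mm behind the grasp point. The pads swing forward as they close: fully open they stand 13 mm farther back than shut.
Start: joints at [-1.327, 0.053, 1.613, -0, 1.476, -0.119], TCP at [0.222, -0.584, 0.231] pointing down, gripper open.
Joint ranges: [-3.01, 3.01], [-1.01, 2.22], [0.06, 2.58], [-1.02, 4.17], [0.09, 2.62], [-3.14, 3.14]. Speed limits (rad/s): [2.57, 2.57, 3.14, 3.14, 3.14, 3.14].

INTERFACE

Orientations are given as a rotation vector (axis times angle).
In Python, from station import ctrl, imaging gives the robot as it stands.
- The arm moves only by the tool play_rows, never from a script. Its argument "series" is a list of rows, each a list of 3 entries, a list of its own where there are three numbers: the opening, from 0 (shut) to 1 (fully open), then the shift along the tool's x, y, z each as a share of 0.05 m, from -1 to 1, then the turn, a rotation vector about the tool's x, y, z each as a share of 8 degrees, from -1 to 1. In form: [[grip, [dx, dy, dz], [ax, ay, az]], ...]. A call has 1 to 8 rows; each row shifts and turns the commanded pose from where the row before left it, along the tool's axes as they then stand; what a row does not reach is not made up. A row lasts 1/8 s, in which the tool goes at most 62.5 mm and 10.7 degrees, less where a joint would pass 70% of its speed; a pose out of reach is approached as far as the arm can. A call with a number of a shift or a turn outside -1 to 1 is refused whole. A call with a gripper value outside its range is refused whole. The fingers move at their own pace and stop on an object; "force" is the grip in N (left out, the last holds). Time passes only in rows, so rows that do not move let the fingers close. It gives the time, the measured TCP pose, the force, the opening and the grip force at its end, in the units of the state.
- ctrl.get_obs(): the state, without advancing time (a new reading comes with each control period).
- imaging.get_image(name): name is "scene" or "top"; returns a dict with "color" (420x560x3 uint8, blue, green, red), "fx", "fy", "cx", "cy" (pixels), "D" ([k1, k2, p1, p2, k3] as OpenCV has them; the pictures are not rectified), "extrinsics" (4x4, takes a point from world to camera coordinates). Camera axes: x right, y down, z forward; pixel columns grow to the right and rows downward; lengths in m; the calibration is good to about 2 mm. A picture is of the moment at which its call begins. There is no depth.
- ctrl.finish_job(): hands the job in; it is judged then, once.
The state is a dict: "t": time; "q": joint angles; "dq": joint speeds; "effort": joint torques, N m; "tool_pos": TCP position; "tool_rot": TCP orientation; "contact_force": force on the tool from outside, world axes, zero at the start; "wrist_torque": the same for the moment, N m; "opening": finger opening in m; "grip_force": force on a finger pad.
Only numpy, scipy, OpenCV 4.12 (cv2) and the standard library are available. Lean on these libraries where they do the work, as an engineer would, in place of code of your own. Each camera call takes 0.05 s, during which the arm holds its last target. There are 200 camera calls.

TASK

Three head-arm pivots stand in the grey nest and only one still has a good bearing: before taking any out, swing the arm of each aside, to either side, until it stands at least an eighth of a turn off square to the nest, and feel for drag. Then set the pivot whose arm swings freely into the bore of the open drive, fully home with its flange flat on the deck, and leave the two dragging ones in their pockets. Work gently, never pressing or jamming a pivot hard against the nest or the drive, and leave the other things on the bench alone.

Things in the scene. Friction and masses are not known exactly. Their poses are not given: they have to be found in the camera images.
- pivot_a: one of three head-arm pivots that look alike. Origin: centre of underside, 9 mm above the table at the start, z up on the bearing axis. Rigid steel base: boss 36 mm wide, z 0-8 mm, foot chamfered 2 mm; flange 52 x 52 mm, z 8-14, sides along x and y; post 20 mm wide, z 14-48 (grip it above the arm to lift). Swing arm round the post at z 15-25 mm: ring 32 mm wide, bar 10 mm wide reaching 52 mm from the axis. 0.4 kg
- pivot_b: one of three head-arm pivots that look alike. Origin: centre of underside, 9 mm above the table at the start, z up on the bearing axis. Rigid steel base: boss 36 mm wide, z 0-8 mm, foot chamfered 2 mm; flange 52 x 52 mm, z 8-14, sides along x and y; post 20 mm wide, z 14-48 (grip it above the arm to lift). Swing arm round the post at z 15-25 mm: ring 32 mm wide, bar 10 mm wide reaching 52 mm from the axis. 0.4 kg
- pivot_c: one of three head-arm pivots that look alike. Origin: centre of underside, 9 mm above the table at the start, z up on the bearing axis. Rigid steel base: boss 36 mm wide, z 0-8 mm, foot chamfered 2 mm; flange 52 x 52 mm, z 8-14, sides along x and y; post 20 mm wide, z 14-48 (grip it above the arm to lift). Swing arm round the post at z 15-25 mm: ring 32 mm wide, bar 10 mm wide reaching 52 mm from the axis. 0.4 kg
- swing_a (a joint): swing of pivot_a's arm, rad: 0 when its bar points along the pivot's own -x, square out of the nest; positive anticlockwise from above; starts within 0.3, stops at +-1.5; no spring, stays where left. Moving the bar sideways 38 mm from the axis takes about 0.1 N with a good bearing, 4 to 5 N with one that drags
- swing_b (a joint): swing of pivot_b's arm, rad: 0 when its bar points along the pivot's own -x, square out of the nest; positive anticlockwise from above; starts within 0.3, stops at +-1.5; no spring, stays where left. Moving the bar sideways 38 mm from the axis takes about 0.1 N with a good bearing, 4 to 5 N with one that drags
- swing_c (a joint): swing of pivot_c's arm, rad: 0 when its bar points along the pivot's own -x, square out of the nest; positive anticlockwise from above; starts within 0.3, stops at +-1.5; no spring, stays where left. Moving the bar sideways 38 mm from the axis takes about 0.1 N with a good bearing, 4 to 5 N with one that drags
- nest: fixed grey plastic block 74 x 260 x 22 mm, origin at the centre of its underside, long side along its y. Three square pockets 54 x 54 mm, 13 mm deep (floor 9 mm above the table), centred at y = -92, 0 and +92 mm; each holds one pivot and keeps its flange from turning; pivot axes are parallel to the nest's. Arms point to the nest's -x side and stand 2 to 12 mm above its top
- drive: fixed open hard-drive base, aluminium, 147 (x) x 102 (y) mm, origin at the centre of its underside. Flat deck 12 mm above the table; a rim 3 mm wide all round, a flat spindle hub and a magnet plate stand at most 4 mm above the deck
- bore (a point): centre of the mouth of the drive's pivot bore, level with the deck (12 mm above the table), 22 mm towards -x from the drive's centre. The bore is 38 mm wide with a 2 mm chamfer, goes right through (12 mm) and takes the 36 mm boss; with its flange flat on the deck a pivot's underside is 4 mm above the table. The flange may point any way
- bowl: loose steel bowl 90 mm wide, 35 mm high, origin under its centre; leave alone
- old_drive: loose closed small hard drive 100 x 70 x 12 mm, origin under its centre; leave alone
- screwdriver: loose screwdriver about 160 mm long lying on the table; leave alone
- bit_can: loose steel can of driver bits, 66 mm wide, about 120 mm high, origin under its centre; leave alone
There are look-alikes about, which are no part of the job. What is shaped like the pivot_a but blue is not meant. What is shaped like the pivot_c but yellow is not meant.

How it is judged:
By the outcome, as a careful person would: the job done as asked, in the order asked, and still so for the second after the job is handed in, with the robot touching nothing.
It also fails if it takes over 64 s, if anything falls off the work surface, if the arm or the gripper's body presses on something with over 40 N, if the wrist force passes 120 N, or if a joint passes its speed limit or range.

## Working session

There is one attempt and no reset: what is moved stays moved. The work goes in short steps, Python scripts to look and compute and a tool call to move; the robot and the scene stay as the last step left them, time stands still between calls to the robot, and variables do not carry over. Pictures are saved under pics/ and viewed, at most 13 in all, crops included, and the job is handed in when it is done.

Besides the shell and the picture viewer there is one more tool, called after ">>>" as a command line: name --argument value ..., lists and objects as JSON in quotes. play_rows: Moves the arm, as the interface text tells. Shift numbers are shares of 0.05 m and turn numbers shares of 8 degrees, none past 1 either way. Its arguments: {"type":"object","properties":{"series":{"type":"array"},"force":{"type":"number"}},"required":["series"]}

```bash
mkdir -p pics; ls
python3 - <<'E'
from station import ctrl, imaging
import cv2,json
for n in("top","scene"):
    d=imaging.get_image(n); cv2.imwrite(f"pics/{n}0.png",d["color"])
    print(n,d["fx"],d["fy"],d["cx"],d["cy"],d["D"],d["extrinsics"])
print(ctrl.get_obs())
E
```

```text
pics
top 401.8961207836596 401.8961207836596 275.98971435515017 208.09673002278313 [-0.09476696  0.          0.          0.          0.        ] [[-0.01131548 -0.99974937  0.01931726 -0.01796752]
 [-0.98178774  0.00744417 -0.18983524  0.55010687]
 [ 0.18964386 -0.02111352 -0.98162591  0.81281512]
 [ 0.          0.          0.          1.        ]]
scene 448.47057062988404 448.47057062988404 275.63829883903526 209.20299078245984 [-0.01283272  0.          0.          0.          0.        ] [[ 0.19799693  0.98015552 -0.00961053 -0.08970253]
 [ 0.73748396 -0.1554202  -0.65723814 -0.37189785]
 [-0.64568927  0.12304352 -0.7536217   1.35906486]
 [ 0.          0.          0.          1.        ]]
{'t': 0.1, 'q': array([-1.32704127e+00,  5.33165815e-02,  1.61415613e+00,  1.13385195e-05,
        1.47603177e+00, -1.19019609e-01]), 'dq': array([-3.51114532e-04, -4.87257088e-04, -3.95229419e-03, -7.35494965e-04,
       -1.52153444e-04, -1.68867561e-05]), 'effort': array([-5.05917924e-04, -3.94908714e+01, -3.71360779e+01, -1.72442378e-04,
        3.94756251e-03,  2.70200212e-05]), 'tool_pos': array([ 0.22164646, -0.58376658,  0.23017035]), 'tool_rot': array([-3.08817566e+00, -5.66379454e-01,  1.69377122e-04]), 'contact_force': array([0.09859327, 0.73254202, 0.94784491]), 'wrist_torque': array([ 0.0201365 , -0.00266361, -0.03091205]), 'grip_force': 0.0, 'opening': 0.0854873360274494}
```

View pics/top0.png

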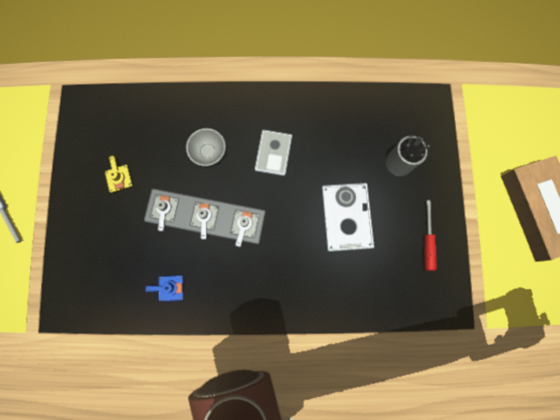

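View pics/scene0.png

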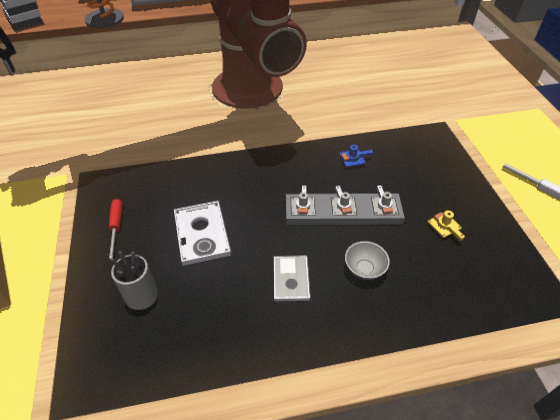

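Top view: nest spans about (150,190)–(265,243) with posts near (164,205), (205,214) and (246,224). The drive is around (348,217) with its bore near (349,227). I'll zoom in on both.

Run:
```python
import cv2,numpy as np
t=cv2.imread("pics/top0.png")
a=cv2.resize(t[182:252,140:272],None,fx=6,fy=6,interpolation=cv2.INTER_CUBIC)
b=cv2.resize(t[176:258,314:384],None,fx=7,fy=7,interpolation=cv2.INTER_CUBIC)
s=cv2.imread("pics/scene0.png")
c=cv2.resize(s[180:230,280:410],None,fx=6,fy=6,interpolation=cv2.INTER_CUBIC)
d=cv2.resize(s[196:270,168:236],None,fx=4,fy=4,interpolation=cv2.INTER_CUBIC)
cv2.imwrite("pics/a.png",a)
o=np.zeros((580,790,3),np.uint8);o[:b.shape[0],:490]=b;o[:d.shape[0],500:772]=d
cv2.imwrite("pics/b.png",o)
```

```text
(no output)
```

View pics/a.png

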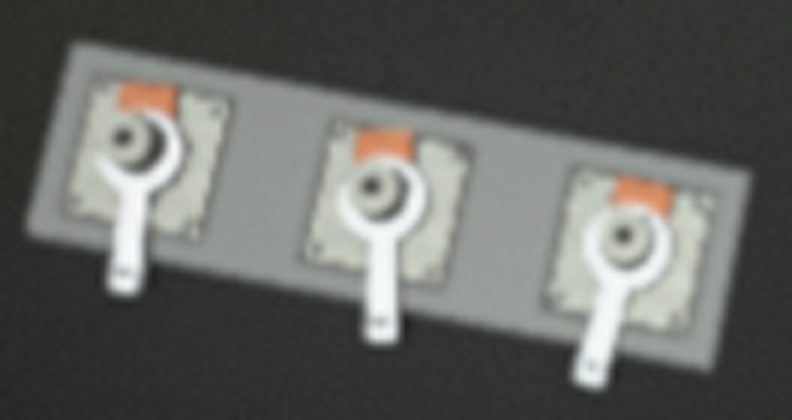

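View pics/b.png

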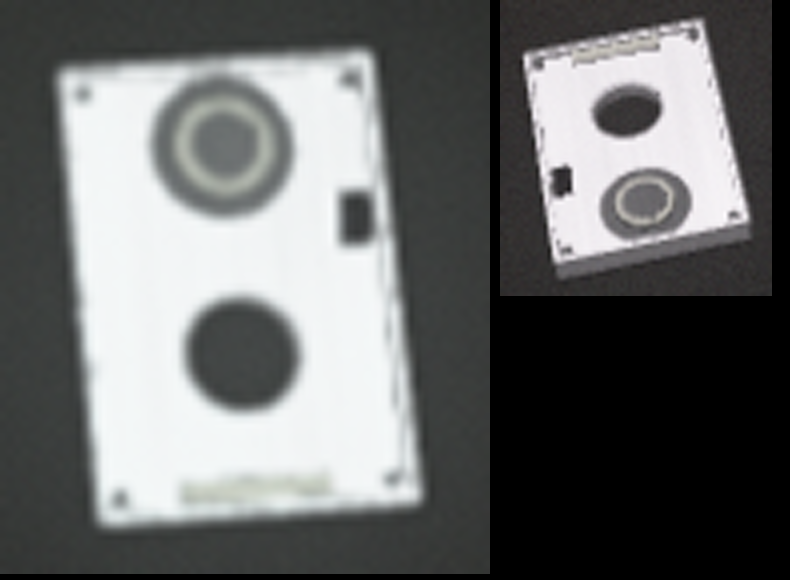

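Crop of the nest: top corners at crop pixels (73,42), (750,172), (712,370) and (28,236). Post-top holes are at (122,138), (371,186) and (624,235), and bar tips at (124,290), (381,340) and (590,385). In the drive crop the bore is centred at (242,353).

```bash
cat > h.py <<'E'
import numpy as np,cv2,json
from station import ctrl,imaging
from scipy.spatial.transform import Rotation as R
def ray(d,uv,z):
    K=np.array([[d["fx"],0,d["cx"]],[0,d["fy"],d["cy"]],[0,0,1]])
    p=cv2.undistortPoints(np.float64(uv).reshape(-1,1,2),K,np.array(d["D"])).reshape(-1,2)
    E=np.array(d["extrinsics"]);Rm,t=E[:3,:3],E[:3,3];c=-Rm.T@t
    r=np.c_[p,np.ones(len(p))]@Rm
    return c+r*((z-c[2])/r[:,2])[:,None]
def st():
    o=ctrl.get_obs();M=R.from_rotvec(o["tool_rot"]).as_matrix()
    print("t",o["t"],"pos",o["tool_pos"].round(4),"yaw of tool y",np.degrees(np.arctan2(M[1,1],M[0,1])).round(1),"x",M[:,0].round(3),"z",M[:,2].round(3),"F",o["contact_force"].round(2),"q",o["q"].round(2),"open",o["opening"])
    return o,M
E
python3 - <<'E'
from h import *
np.set_printoptions(precision=4,suppress=True)
d=imaging.get_image("top")
f=lambda p,s,o,z:ray(d,(np.array(p,float)+.5)/s-.5+np.array(o),z)
print("cam",-np.array(d["extrinsics"])[:3,:3].T@np.array(d["extrinsics"])[:3,3])
c=f([(73,42),(750,172),(712,370),(28,236)],6,(140,182),.022);print(c,c.mean(0))
print("edges",np.linalg.norm(np.roll(c,-1,0)-c,axis=1),np.degrees(np.arctan2(*(c[0]-c[1])[:2][::-1])),np.degrees(np.arctan2(*(c[3]-c[2])[:2][::-1])))
p=f([(122,138),(371,186),(624,235)],6,(140,182),.057);print("posts",p, np.degrees(np.arctan2(*(p[0]-p[2])[:2][::-1])))
b=f([(124,290),(381,340),(590,385)],6,(140,182),.034);print("tips",b)
v=(p-b)[:,:2];print(np.linalg.norm(v,axis=1),np.degrees(np.arctan2(v[:,1],v[:,0])))
print("bore",f([(242,353)],7,(314,176),.012))
# drive corners (deck rim z .015)
k=f([(57,68),(372,50),(422,502),(100,527)],7,(314,176),.015);print(k,k.mean(0))
# cross check scene
s=imaging.get_image("scene")
print("bore scene",ray(s,(np.array([[627-500,111]])+.5)/4-.5+np.array([168,196]),.012))
E
```

```text
cam [ 0.3857 -0.0049  0.9027]
[[0.6029 0.2566 0.022 ]
 [0.5512 0.0016 0.022 ]
 [0.4776 0.016  0.022 ]
 [0.529  0.27   0.022 ]] [0.5402 0.1361 0.022 ]
edges [0.2602 0.075  0.2592 0.0751] 78.52440078030077 78.55106471926047
posts [[0.5587 0.2267 0.057 ]
 [0.5406 0.1365 0.057 ]
 [0.5222 0.0462 0.057 ]] 78.56439458112155
tips [[0.5069 0.2299 0.034 ]
 [0.4881 0.1355 0.034 ]
 [0.4713 0.0597 0.034 ]]
[0.0519 0.0525 0.0527] [ -3.5019   1.148  -14.8173]
bore [[ 0.5155 -0.1862  0.012 ]]
[[ 0.6095 -0.129   0.015 ]
 [ 0.6151 -0.2334  0.015 ]
 [ 0.4664 -0.2416  0.015 ]
 [ 0.4599 -0.1379  0.015 ]] [ 0.5377 -0.1855  0.015 ]
bore scene [[ 0.5185 -0.1853  0.012 ]]
```

>>> play_rows --series '[[0,[0,0,0],[0,0,1]],[0,[0,0,0],[0,0,1]],[0,[0,0,0],[0,0,1]],[0,[0,0,0],[0,0,1]],[0,[0.18,-1,0],[0,0,0.03]],[0,[0.18,-1,0],[0,0,0]],[0,[0.18,-1,0],[0,0,0]],[0,[0.18,-1,0],[0,0,0]]]'

```text
t: 1.2
tool_pos: [0.2969, -0.3938, 0.2311]
tool_rot: [-3.126, 0.314, -0.0]
contact_force: [0.5, -1.1, 0.3]
opening: 0.0002
grip_force: 0.0
```

>>> play_rows --series '[[0,[0.18,-1,0],[0,0,0]],[0,[0.18,-1,0],[0,0,0]],[0,[0.18,-1,0],[0,0,0]],[0,[0.18,-1,0],[0,0,0]],[0,[0.18,-1,0],[0,0,0]],[0,[0.18,-1,0],[0,0,0]],[0,[0.18,-1,0],[0,0,0]],[0,[0.18,-1,0],[0,0,0]]]'

```text
t: 2.2
tool_pos: [0.4469, -0.0159, 0.2314]
tool_rot: [3.126, -0.313, 0.001]
contact_force: [1.1, 0.2, 1.1]
opening: -0.0003
grip_force: 0.0
```

```bash
cat >> h.py <<'E'
def go(x,y,z,yaw=None):
    "remaining shift in tool axes (units of 50mm) and turn (units of 8 deg); yaw = bearing of tool x, deg"
    o,M=st();d=M.T@(np.array([x,y,z])-o["tool_pos"])/.05
    print("shift",d.round(3))
    if yaw is not None:
        c=np.cos(np.radians(yaw));s=np.sin(np.radians(yaw));T=np.array([[c,s,0],[s,-c,0],[0,0,-1]])
        print("turn",(np.degrees(R.from_matrix(M.T@T).as_rotvec())/8).round(3), "shift if turned first",(T.T@(np.array([x,y,z])-o["tool_pos"])/.05).round(3))
E
python3 -c "
from h import *
go(.4903,.0801,.027,-11.45)"
```

```text
t 2.2 pos [ 0.4469 -0.0159  0.2314] yaw of tool y -101.4 x [ 0.98  -0.198  0.001] z [ 0.001 -0.    -1.   ] F [1.1  0.21 1.09] q [-0.2  -0.4   2.01 -0.    1.53  1.57] open -0.00028591891923265475
shift [ 0.467 -2.055  4.087]
turn [ 0.001 -0.005  0.   ] shift if turned first [ 0.47  -2.054  4.087]
```

>>> play_rows --series '[[0,[0.2,-1,0],[0,0,0]],[0,[0.27,-1.0,0.5],[0,0,0]],[0,[0,-0.05,1],[0,0,0]],[0,[0,0,1],[0,0,0]],[0,[0,0,0.8],[0,0,0]],[0,[0,0,0.4],[0,0,0]],[0,[0,0,0],[0,0,0]]]'

```text
t: 3.08
tool_pos: [0.4881, 0.0782, 0.0442]
tool_rot: [3.125, -0.313, -0.008]
contact_force: [-0.1, 0.9, -0.2]
opening: -0.0001
grip_force: 0.0
```

```bash
python3 -c "
from h import *
go(.4903,.0801,.027,-11.45)
d=imaging.get_image('scene')['color'];t=imaging.get_image('top')['color']
a=cv2.resize(d[130:250,260:430],(680,480))
cv2.imwrite('pics/c1.png',a)"
```

```text
t 3.075 pos [0.4881 0.0782 0.0442] yaw of tool y -101.4 x [ 0.98  -0.198 -0.005] z [-0.005 -0.    -1.   ] F [-0.13  0.94 -0.22] q [ 0.01 -0.06  2.06 -0.    1.15  1.78] open -8.18844975597765e-05
shift [ 0.038 -0.047  0.343]
turn [0.007 0.034 0.   ] shift if turned first [ 0.036 -0.047  0.343]
```

View pics/c1.png

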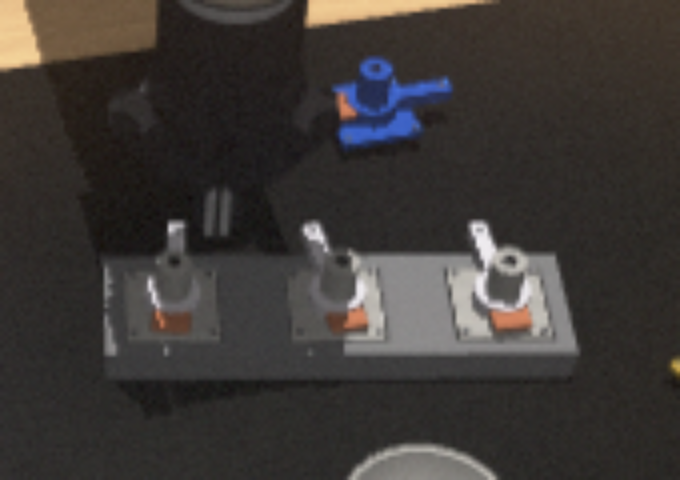

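Fingers (217,210) hang between the c and b bars, clear of both, and look thinner than I assumed. I'll descend.

>>> play_rows --series '[[0,[0.03,0,0.2],[0,0.03,0]],[0,[0,0,0.14],[0,0,0]],[0,[0,0.08,0],[0,0,0]],[0,[-0.068,0.111,0],[0,0,-1]],[0,[-0.068,0.111,0],[0,0,-1]],[0,[-0.068,0.111,0],[0,0,-1]]]'

```text
t: 3.92
tool_pos: [0.4796, 0.0577, 0.0295]
tool_rot: [3.121, 0.35, 0.007]
contact_force: [-0.3, -0.6, -0.6]
opening: -0.0002
grip_force: 0.0
```

>>> play_rows --series '[[0,[-0.068,0.111,0],[0,0,-1]],[0,[-0.068,0.111,0],[0,0,-1]]]'

```text
t: 4.18
tool_pos: [0.4762, 0.0451, 0.0295]
tool_rot: [3.041, 0.781, 0.007]
contact_force: [-0.0, -0.2, 0.3]
opening: 0.0001
grip_force: 0.0
```

>>> play_rows --series '[[0,[-0.068,0.111,0],[0,0,-1]],[0,[-0.068,0.111,0],[0,0,-1]]]'

```text
t: 4.42
tool_pos: [0.4765, 0.0321, 0.0295]
tool_rot: [2.902, 1.196, 0.006]
contact_force: [-0.3, 0.4, 0.4]
opening: -0.0002
grip_force: 0.0
```

```bash
python3 -c "
from h import *
o,M=st()
print(M[:,:2].T@(np.array([.5221,.0461,0])-o['tool_pos']))
d=imaging.get_image('scene')['color']
cv2.imwrite('pics/c2.png',cv2.resize(d[130:250,260:430],(680,480)))
ctrlF=[ctrl.get_obs()['contact_force'].round(2) for _ in range(2)];print(ctrlF)"
```

```text
t 4.425 pos [0.4765 0.0321 0.0295] yaw of tool y -45.2 x [0.709 0.705 0.003] z [ 0.005 -0.001 -1.   ] F [-0.31  0.43  0.45] q [-0.09 -0.08  2.11 -0.    1.11  0.7 ] open -0.00016162994324398262
[0.04210743 0.02207196]
[array([ 0.02, -0.97, -0.28]), array([ 0.02, -0.97, -0.28])]
```

View pics/c2.png

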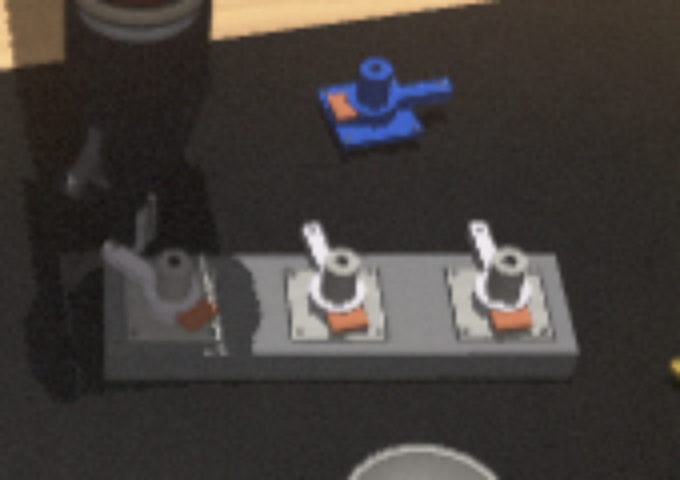

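c's arm moved with under 1 N of force, so it looks free. I'll push a bit further past the eighth turn, back off and lift.

>>> play_rows --series '[[0,[-0.068,0.111,0],[0,0,-1]],[0,[-0.068,0.111,0],[0,0,-1]],[0,[0,0,0],[0,0,0]]]'

```text
t: 4.85
tool_pos: [0.4805, 0.0198, 0.0296]
tool_rot: [2.714, 1.577, 0.005]
contact_force: [0.4, 0.3, -0.0]
opening: 0.0001
grip_force: 0.0
```

>>> play_rows --series '[[0,[0,-0.2,0],[0,0,0]],[0,[0,0,-0.7],[0,0,1]],[0,[0,0,-0.8],[0,0,1]],[0,[0,0,0],[0,0,1]],[0,[0,0,0],[0,0,1]],[0,[0,0,0],[0,0,1]],[0,[0,0,0],[0,0,1]]]'

```text
t: 5.72
tool_pos: [0.4705, 0.0257, 0.1041]
tool_rot: [3.123, 0.333, 0.006]
contact_force: [0.1, 0.6, -0.4]
opening: 0.0
grip_force: 0.0
```

```bash
python3 -c "
from h import *
# b: tool frame offset (-38,-24) at nest-yaw s=+6deg
s=np.radians(-11.45+6);p=np.array([.5404,.1363])-.038*np.array([np.cos(s),np.sin(s)])-.024*np.array([np.sin(s),-np.cos(s)])
print(p);go(*p,.027,-5.45)
d=imaging.get_image('scene')['color'];t=imaging.get_image('top')['color']
o=np.zeros((420,790,3),np.uint8)
o[:,:396]=cv2.resize(t[180:250,206:272],(396,420));o[:320,400:790]=cv2.resize(d[170:234,270:348],(390,320))
cv2.imwrite('pics/c3.png',o)"
```

```text
[0.50485123 0.16380064]
t 5.725 pos [0.4705 0.0257 0.1041] yaw of tool y -77.8 x [0.977 0.211 0.003] z [ 0.004 -0.001 -1.   ] F [ 0.08  0.55 -0.44] q [-0.1  -0.21  2.08 -0.    1.27  1.25] open 8.656115986436653e-06
shift [ 1.25  -2.557  1.542]
turn [ 0.006 -0.026  2.205] shift if turned first [ 0.422 -2.815  1.541]
```

View pics/c3.png

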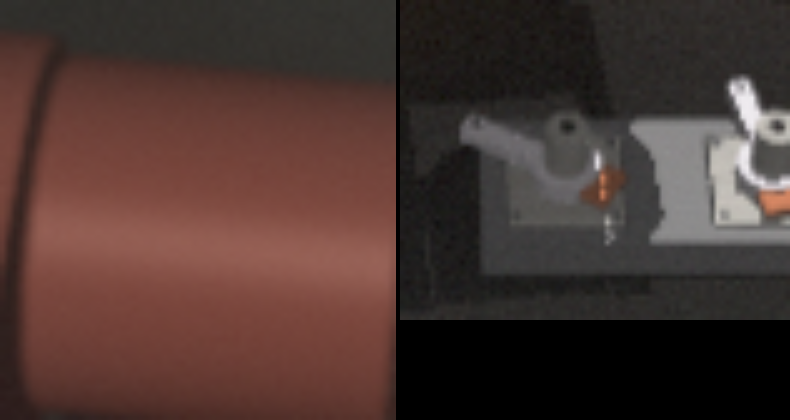

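c's bar tip is at composite (477,122) and its post hole at (568,125). The arm is clearly swung past 45°; I'll compute the angle and go on to b.

```bash
python3 -c "
from h import *
s=imaging.get_image('scene')
f=lambda p,z:ray(s,[(270+(p[0]-399.5)/5-.5,170+(p[1]+.5)/5-.5)],z)[0]
t=f((477,122),.034);p=f((568,125),.057);v=(p-t)[:2];print(t,p,np.linalg.norm(v),np.degrees(np.arctan2(v[1],v[0]))+11.45)"
```

```text
[0.49080422 0.0143945  0.034     ] [0.52178735 0.04844813 0.057     ] 0.046039154405618336 59.153025353270664
```

>>> play_rows --series '[[0,[0,-0.5,0],[0,0,1]],[0,[0,-0.5,0],[0,0,1]],[0,[0.3,-0.9,0],[0,0,0.2]],[0,[0.3,-0.9,0],[0,0,0]],[0,[0,0,0],[0,0,0]]]'

```text
t: 6.5
tool_pos: [0.5008, 0.1643, 0.1045]
tool_rot: [3.139, -0.131, 0.007]
contact_force: [-0.2, -0.3, 0.1]
opening: -0.0003
grip_force: 0.0
```

```bash
python3 -c "
from h import *
go(.5049,.1638,.027,-5.45)"
```

```text
t 6.5 pos [0.5008 0.1643 0.1045] yaw of tool y -94.8 x [ 0.997 -0.083  0.004] z [ 0.004 -0.    -1.   ] F [-0.15 -0.35  0.08] q [ 0.18 -0.07  1.95 -0.    1.25  1.83] open -0.00030285730047596916
shift [0.076 0.003 1.549]
turn [ 0.    -0.031  0.085] shift if turned first [0.082 0.003 1.549]
```

>>> play_rows --series '[[0,[0.08,0,0.7],[0,0,0.08]],[0,[0,0,0.6],[0,0,0]],[0,[0,0,0.25],[0,0,0]],[0,[0,0,0],[0,0,0]]]'

```text
t: 7.0
tool_pos: [0.5039, 0.161, 0.0261]
tool_rot: [3.137, -0.156, 0.004]
contact_force: [0.0, 0.2, 0.5]
opening: -0.0002
grip_force: 0.0
```

>>> play_rows --series '[[0,[-0.06,0.11,0],[0,0,-1]],[0,[-0.06,0.11,0],[0,0,-1]],[0,[-0.06,0.11,0],[0,0,-1]],[0,[-0.06,0.11,0],[0,0,-1]]]'

```text
t: 7.5
tool_pos: [0.4967, 0.1392, 0.0288]
tool_rot: [3.057, 0.721, 0.013]
contact_force: [2.3, 2.8, -0.6]
opening: 0.0003
grip_force: 1.4
```

>>> play_rows --series '[[0,[-0.06,0.11,0],[0,0,-1]],[0,[-0.06,0.11,0],[0,0,-1]]]'

```text
t: 7.75
tool_pos: [0.4972, 0.1268, 0.0289]
tool_rot: [2.926, 1.14, 0.013]
contact_force: [0.2, 2.5, 0.0]
opening: 0.0
grip_force: 1.4
```

>>> play_rows --series '[[0,[-0.06,0.11,0],[0,0,-1]],[0,[-0.06,0.11,0],[0,0,-1]]]'

```text
t: 8.0
tool_pos: [0.5008, 0.1149, 0.0289]
tool_rot: [2.738, 1.535, 0.011]
contact_force: [-0.3, 4.0, 0.6]
opening: -0.0001
grip_force: 1.4
```

```bash
python3 -c "
from h import *
o,M=st()
print(M[:,:2].T@(np.array([.5404,.1363,0])-o['tool_pos']),M[:,:2].T@o['contact_force'])"
```

```text
t 8.0 pos [0.5008 0.1149 0.0289] yaw of tool y -31.4 x [0.522 0.853 0.005] z [ 0.007  0.001 -1.   ] F [-0.25  3.96  0.6 ] q [0.08 0.   2.03 0.   1.1  0.63] open -0.0001403486328532784
[0.03880285 0.02243148] [ 3.24900554 -2.27534491]
```

b drags at about 3–4 N. One more row for margin, then lift and go to a.

>>> play_rows --series '[[0,[-0.06,0.11,0],[0,0,-1]],[0,[0,0,0],[0,0,0]],[0,[0,-0.2,0],[0,0,0]],[0,[0,0,-0.7],[0,0,1]],[0,[0,0,-0.8],[0,0,1]],[0,[0,0,0],[0,0,1]],[0,[0,0,0],[0,0,1]],[0,[0,0,0],[0,0,1]]]'

```text
t: 9.0
tool_pos: [0.4927, 0.1131, 0.1022]
tool_rot: [3.059, 0.706, 0.007]
contact_force: [-0.5, 0.6, 0.0]
opening: -0.0
grip_force: 0.0
```

```bash
python3 -c "
from h import *
s=np.radians(-11.45+2);p=np.array([.5587,.2265])-.038*np.array([np.cos(s),np.sin(s)])-.024*np.array([np.sin(s),-np.cos(s)])
print(p);go(*p,.027,-9.45)"
```

```text
[0.52515617 0.2564134 ]
t 9.0 pos [0.4927 0.1131 0.1022] yaw of tool y -64.0 x [0.899 0.438 0.004] z [ 0.005 -0.001 -1.   ] F [-0.51  0.61  0.01] q [ 0.08 -0.12  2.01 -0.    1.25  1.2 ] open -8.34030145869069e-06
shift [ 1.833 -2.298  1.503]
turn [ 0.013 -0.034  4.429] shift if turned first [ 0.169 -2.935  1.504]
```

>>> play_rows --series '[[0,[0,0,0],[0,0,1]],[0,[0,0,0],[0,0,1]],[0,[0,0,0],[0,0,1]],[0,[0,0,0],[0,0,1]],[0,[0,-1,0],[0,0,0.43]],[0,[0.08,-1,0],[0,0,0]],[0,[0.08,-0.95,0],[0,0,0]],[0,[0,0,0],[0,0,0]]]'

```text
t: 10.0
tool_pos: [0.5214, 0.2603, 0.1023]
tool_rot: [3.132, -0.246, 0.008]
contact_force: [-0.1, 1.0, 0.3]
opening: 0.0
grip_force: 0.0
```

```bash
python3 -c "
from h import *
go(.5252,.2564,.027,-9.45)"
```

```text
t 10.0 pos [0.5214 0.2603 0.1023] yaw of tool y -99.0 x [ 0.988 -0.156  0.005] z [ 0.005 -0.    -1.   ] F [-0.1   0.97  0.32] q [ 0.34  0.06  1.82 -0.    1.25  2.06] open 3.076158501386043e-05
shift [0.08  0.065 1.505]
turn [-0.002 -0.036  0.059] shift if turned first [0.089 0.064 1.505]
```

>>> play_rows --series '[[0,[0.08,0.06,0.7],[0,0,0.06]],[0,[0,0,0.55],[0,0,0]],[0,[0,0,0.2],[0,0,0]],[0,[0,0,0],[0,0,0]]]'

```text
t: 10.5
tool_pos: [0.5247, 0.2534, 0.029]
tool_rot: [3.129, -0.264, 0.005]
contact_force: [0.0, 0.1, -0.0]
opening: 0.0
grip_force: 0.0
```

>>> play_rows --series '[[0,[-0.06,0.11,0],[0,0,-1]],[0,[-0.06,0.11,0],[0,0,-1]],[0,[-0.06,0.11,0],[0,0,-1]],[0,[-0.06,0.11,0],[0,0,-1]]]'

```text
t: 11.0
tool_pos: [0.5157, 0.2328, 0.0315]
tool_rot: [-3.08, -0.616, -0.013]
contact_force: [1.0, 4.3, -2.2]
opening: 0.0
grip_force: 1.6
```

>>> play_rows --series '[[0,[-0.06,0.11,0],[0,0,-1]],[0,[-0.06,0.11,0],[0,0,-1]],[0,[-0.06,0.11,0],[0,0,-1]]]'

```text
t: 11.38
tool_pos: [0.5162, 0.2142, 0.0315]
tool_rot: [2.884, 1.243, 0.013]
contact_force: [-0.8, 3.6, 1.1]
opening: -0.0001
grip_force: 1.7
```

>>> play_rows --series '[[0,[-0.06,0.11,0],[0,0,-1]],[0,[-0.06,0.11,0],[0,0,-1]]]'

```text
t: 11.62
tool_pos: [0.5207, 0.2026, 0.0315]
tool_rot: [2.683, 1.631, 0.011]
contact_force: [-1.2, 4.2, -0.2]
opening: 0.0001
grip_force: 1.7
```

>>> play_rows --series '[[0,[0,-0.2,0],[0,0,0]],[0,[0,0,-0.7],[0,0,1]],[0,[0,0,-0.8],[0,0,1]],[0.6,[0,0,0],[0,0,1]],[0.6,[0,0,0],[0,0,1]],[0.6,[0,0,0],[0,0,1]]]'

```text
t: 12.38
tool_pos: [0.5102, 0.2064, 0.1054]
tool_rot: [3.082, 0.599, 0.008]
contact_force: [0.1, -0.6, -0.3]
opening: 0.0511
grip_force: 0.0
```

```bash
python3 -c "
from h import *
go(.5221,.0461,.12,-11.45)
d=imaging.get_image('scene')['color']
cv2.imwrite('pics/c4.png',cv2.resize(d[170:234,270:420],(750,320)))"
```

```text
t 12.375 pos [0.5102 0.2064 0.1054] yaw of tool y -68.0 x [0.927 0.374 0.005] z [ 0.006 -0.001 -1.   ] F [ 0.06 -0.56 -0.28] q [ 0.25 -0.02  1.9  -0.    1.25  1.44] open 0.05106148291512925
shift [-0.977  3.064 -0.289]
turn [ 0.01  -0.04   4.179] shift if turned first [ 0.871  3.096 -0.293]
```

View pics/c4.png

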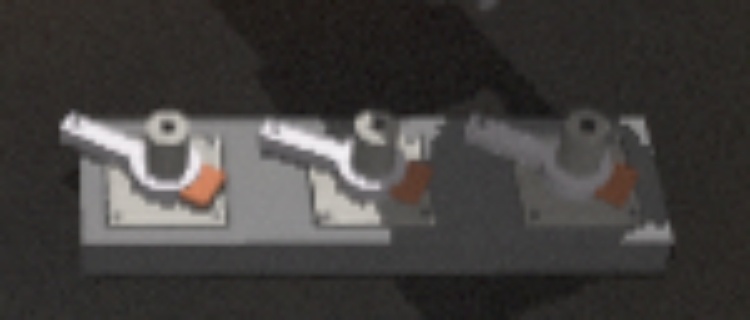

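All three arms are swung. Tips are at (77,125), (270,130) and (473,122); post holes at (168,126), (377,123) and (588,123).

```bash
python3 -c "
from h import *
s=imaging.get_image('scene')
f=lambda P,z:ray(s,[(270+(a+.5)/5-.5,170+(b+.5)/5-.5) for a,b in P],z)
t=f([(77,125),(270,130),(473,122)],.034);p=f([(168,126),(377,123),(588,123)],.057);v=(p-t)[:,:2];print(p,np.linalg.norm(v,axis=1),np.degrees(np.arctan2(v[:,1],v[:,0]))+11.45)"
```

```text
[[0.52237026 0.04830565 0.057     ]
 [0.53958402 0.13851602 0.057     ]
 [0.55869443 0.22904169 0.057     ]] [0.04540616 0.04747471 0.04971922] [60.5194659  68.38027217 63.17763126]
```

All past 60°. Now go over c, whose bearing is free.

>>> play_rows --series '[[0.5,[0,0,0],[0,0,1]],[0.5,[0,0,0],[0,0,1]],[0.5,[0,0,0],[0,0,1]],[0.5,[0,0,0],[0,0,1]],[0.5,[0.29,1,0],[0,0,0.18]],[0.5,[0.29,1,0],[0,0,0]],[0.5,[0.29,1,0],[0,0,0]],[0.5,[0,0,0],[0,0,0]]]'

```text
t: 13.48
tool_pos: [0.5259, 0.0482, 0.1051]
tool_rot: [3.125, -0.308, 0.008]
contact_force: [-0.7, 0.3, 0.3]
opening: 0.0428
grip_force: 0.0
```

```bash
python3 -c "
from h import *
go(.5222,.0468,.0375,-11.45)"
```

```text
t 13.475 pos [0.5259 0.0482 0.1051] yaw of tool y -101.3 x [ 0.981 -0.195  0.005] z [ 0.005 -0.001 -1.   ] F [-0.68  0.32  0.35] q [-0.05 -0.07  1.95 -0.    1.25  1.72] open 0.04280670784679505
shift [-0.074  0.041  1.353]
turn [ 0.003 -0.038  0.022] shift if turned first [-0.067  0.042  1.353]
```

>>> play_rows --series '[[0.5,[-0.07,0.04,0.5],[0,-0.04,0.02]],[0.5,[0,0,0.5],[0,0,0]],[0.5,[0,0,0.25],[0,0,0]],[0.5,[0,0,0.08],[0,0,0]],[0.5,[0,0,0],[0,0,0]]]'

```text
t: 14.1
tool_pos: [0.5222, 0.0498, 0.0385]
tool_rot: [-3.126, 0.306, 0.001]
contact_force: [0.2, 0.5, 0.0]
opening: 0.0429
grip_force: 0.0
```

```bash
python3 -c "
from h import *
go(.5222,.0468,.0375,-11.45)"
```

```text
t 14.1 pos [0.5222 0.0498 0.0385] yaw of tool y -101.2 x [ 0.981 -0.194 -0.001] z [-0.001  0.    -1.   ] F [0.16 0.51 0.03] q [-0.05  0.02  1.99  0.    1.13  1.72] open 0.042919629342100266
shift [0.011 0.059 0.02 ]
turn [-0.001  0.005  0.034] shift if turned first [0.012 0.059 0.02 ]
```

>>> play_rows --series '[[0.5,[0.01,0.06,0],[0,0,0]],[0.35,[0,0,0],[0,0,0]],[0.28,[0,0,0],[0,0,0]],[0.24,[0,0,0],[0,0,0]]]' --force 25

```text
t: 14.6
tool_pos: [0.5219, 0.0461, 0.0382]
tool_rot: [3.126, -0.307, -0.002]
contact_force: [-0.3, -1.0, 1.7]
opening: 0.0206
grip_force: 0.6
```

>>> play_rows --series '[[0.15,[0,0,0],[0,0,0]],[0.1,[0,0,0],[0,0,0]],[0.1,[0,0,0],[0,0,0]]]' --force 25

```text
t: 14.98
tool_pos: [0.5219, 0.046, 0.0383]
tool_rot: [3.126, -0.307, -0.002]
contact_force: [-1.2, -3.2, 4.8]
opening: 0.0187
grip_force: 24.7
```

>>> play_rows --series '[[0.1,[0,0,0],[0,0,0]],[0.1,[0,0,-0.1],[0,0,0]],[0.1,[0,0,-0.15],[0,0,0]],[0.1,[0,0,-0.2],[0,0,0]]]' --force 40

```text
t: 15.48
tool_pos: [0.5209, 0.0468, 0.0601]
tool_rot: [-3.126, 0.307, 0.005]
contact_force: [0.0, -0.3, -3.3]
opening: 0.0182
grip_force: 39.2
```

```bash
python3 -c "
from h import *
go(.517,-.1858,.12,3.4)
d=imaging.get_image('scene')['color']
cv2.imwrite('pics/c5.png',cv2.resize(d[130:250,220:390],(680,480)))"
```

```text
t 15.475 pos [0.5209 0.0468 0.0601] yaw of tool y -101.2 x [ 0.981 -0.194 -0.004] z [-0.003  0.001 -1.   ] F [ 0.04 -0.29 -3.26] q [-0.05 -0.02  1.98  0.    1.18  1.71] open 0.018246596920332175
shift [ 0.824  4.578 -1.203]
turn [-0.005  0.025 -1.826] shift if turned first [-0.353  4.639 -1.199]
```

View pics/c5.png

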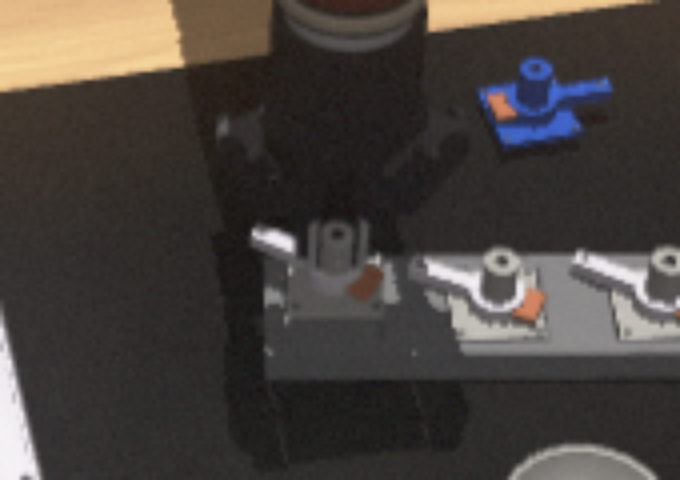

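Pivot c is lifted cleanly, with its post at (336,233) centred between the fingers; weight reads 3.3 N. Carry it over the drive.

>>> play_rows --series '[[0.1,[0,0,-0.4],[0,0,0]],[0.1,[0,0,-0.6],[0,0,-0.6]],[0.1,[0,0,-0.2],[0,0,-0.6]],[0.1,[0,0,0],[0,0,-0.63]]]'

```text
t: 16.02
tool_pos: [0.5228, 0.0465, 0.1224]
tool_rot: [-3.14, -0.099, -0.003]
contact_force: [0.2, -0.1, -4.0]
opening: 0.0181
grip_force: 39.5
```

>>> play_rows --series '[[0.1,[-0.03,0.4,0],[0,0,0]],[0.1,[-0.06,0.7,0],[0,0,0]],[0.1,[-0.06,0.8,0],[0,0,0]],[0.1,[-0.06,0.8,0],[0,0,0]],[0.1,[-0.06,0.8,0],[0,0,0]],[0.1,[-0.06,0.7,0],[0,0,0]],[0.1,[-0.02,0.4,0],[0,0,0]],[0.1,[0,0,0],[0,0,0]]]'

```text
t: 17.02
tool_pos: [0.5182, -0.185, 0.1205]
tool_rot: [-3.139, -0.091, 0.002]
contact_force: [-0.0, 0.1, -4.3]
opening: 0.0182
grip_force: 39.7
```

```bash
python3 -c "
from h import *
go(.517,-.1858,.0625,3.4)"
```

```text
t 17.025 pos [ 0.5182 -0.185   0.1205] yaw of tool y -86.7 x [ 0.998  0.058 -0.001] z [-0.001  0.001 -1.   ] F [-0.04  0.09 -4.26] q [-0.48 -0.03  1.89  0.    1.29  1.03] open 0.0182129796184611
shift [-0.024  0.016  1.161]
turn [-0.006  0.008 -0.009] shift if turned first [-0.025  0.015  1.161]
```

>>> play_rows --series '[[0.1,[-0.02,0.02,0.4],[0,0,0]],[0.1,[0,0,0.4],[0,0,0]],[0.1,[0,0,0.3],[0,0,0]],[0.1,[0,0,0.2],[0,0,0]],[0.1,[0,0,0],[0,0,0]]]'

```text
t: 17.65
tool_pos: [0.5164, -0.1848, 0.0541]
tool_rot: [-3.139, -0.094, 0.005]
contact_force: [0.4, -0.2, -4.1]
opening: 0.0181
grip_force: 39.7
```

```bash
python3 -c "
from h import *
go(.517,-.1858,.0425,3.4)
s=imaging.get_image('scene');t=imaging.get_image('top')
d=s['color']
cv2.imwrite('pics/c6.png',cv2.resize(d[180:270,160:245],(680,720))[:600])
def proj(s,P):
    E=np.array(s['extrinsics']);K=np.array([[s['fx'],0,s['cx']],[0,s['fy'],s['cy']],[0,0,1]])
    return (cv2.projectPoints(np.float64(P).reshape(-1,3),cv2.Rodrigues(E[:3,:3])[0],E[:3,3],K,np.array(s['D']))[0].reshape(-1,2)-[160,180]+.5)*8
o=ctrl.get_obs();x,y,z=o['tool_pos']
print('exp post top',proj(s,[x,y,z+.0187]),'exp bore, flange bottom ctr',proj(s,[[.517,-.1858,.012],[x,y,z-.0293+.008]]))"
```

```text
t 17.65 pos [ 0.5164 -0.1848  0.0541] yaw of tool y -86.6 x [ 0.998  0.06  -0.003] z [-0.003  0.001 -1.   ] F [ 0.37 -0.17 -4.1 ] q [-0.48  0.05  1.93 -0.    1.17  1.03] open 0.018099780060297086
shift [0.011 0.022 0.232]
turn [-0.011  0.024  0.005] shift if turned first [0.011 0.021 0.232]
exp post top [[285.68040249 198.29317826]] exp bore, flange bottom ctr [[316.89888662 347.27838523]
 [306.94810516 296.0991473 ]]
```

View pics/c6.png

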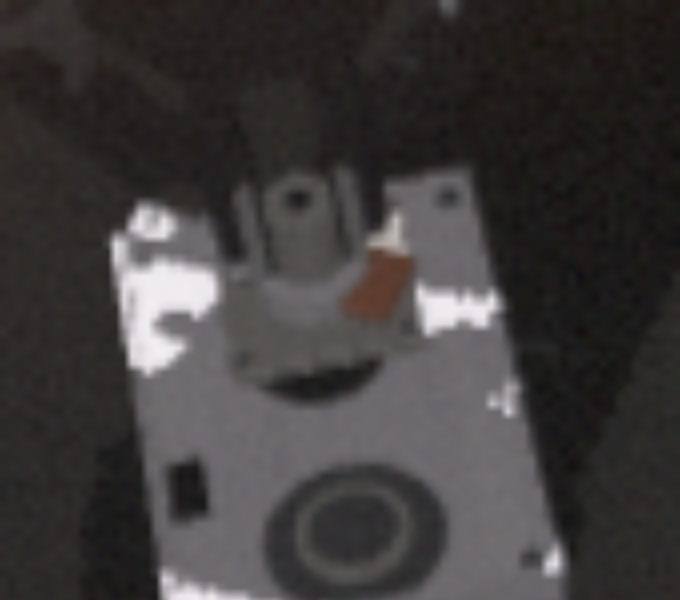

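Flange hovers over the bore, with its arc visible at (243,372)–(312,403)–(387,365). Post top is seen at (298,199) against the predicted (286,198), so the scene camera has a bias of about 2.5 mm in y. I'll measure the bore more precisely from the first pictures.

```bash
python3 -c "
from h import *
for n,(x0,x1,y0,y1) in (('top',(338,360,214,240)),('scene',(186,216,212,236))):
    s=imaging.get_image(n);g=cv2.cvtColor(cv2.imread(f'pics/{n}0.png'),cv2.COLOR_BGR2GRAY)[y0:y1,x0:x1]
    g=cv2.resize(g,None,fx=8,fy=8,interpolation=cv2.INTER_CUBIC)
    for th in (110,150):
        c=max(cv2.findContours((g<th).astype(np.uint8),cv2.RETR_EXTERNAL,cv2.CHAIN_APPROX_NONE)[0],key=cv2.contourArea)[:,0]
        uv=(c+.5)/8-.5+[x0,y0];w=ray(s,uv,.012)[:,:2]
        (cx,cy),r=cv2.minEnclosingCircle(w.astype(np.float32));print(n,th,w.min(0).round(4),w.max(0).round(4),'mid',((w.min(0)+w.max(0))/2).round(4),'circ',round(cx,4),round(cy,4),round(r,4))
o=ctrl.get_obs();s=imaging.get_image('scene')
print(ray(s,[(298.5/8-.5+160,199.5/8-.5+180)],o['tool_pos'][2]+.0187),o['tool_pos'])"
```

```text
top 110 [ 0.4983 -0.2033] [ 0.5319 -0.1692] mid [ 0.5151 -0.1863] circ 0.515 -0.186 0.0175
top 150 [ 0.4972 -0.2045] [ 0.5333 -0.168 ] mid [ 0.5153 -0.1863] circ 0.5151 -0.186 0.0187
scene 110 [ 0.5016 -0.2032] [ 0.5356 -0.1671] mid [ 0.5186 -0.1852] circ 0.5177 -0.1852 0.0186
scene 150 [ 0.4998 -0.2042] [ 0.5369 -0.1663] mid [ 0.5184 -0.1853] circ 0.5177 -0.1849 0.0198
[[ 0.51919296 -0.18212417  0.07508434]] [ 0.51783093 -0.1856746   0.05638434]
```

```bash
python3 -c "
from h import *
P=[]
for i in range(6):
    imaging.get_image('top');o=ctrl.get_obs();P.append(o['tool_pos']);print(o['t'],o['tool_pos'].round(4),o['dq'].round(3))"
```

```text
17.95 [ 0.5177 -0.1856  0.0563] [-0.001  0.002  0.005 -0.    -0.    -0.002]
18.0 [ 0.5176 -0.1856  0.0561] [ 0.     0.003  0.005  0.002 -0.002  0.002]
18.05 [ 0.5175 -0.1855  0.056 ] [-0.002  0.004  0.005 -0.001 -0.002 -0.   ]
18.1 [ 0.5174 -0.1855  0.0559] [ 0.002  0.004  0.002  0.001 -0.001  0.002]
18.15 [ 0.5173 -0.1854  0.0557] [ 0.002  0.002  0.002 -0.002 -0.     0.   ]
18.2 [ 0.5172 -0.1854  0.0556] [ 0.002  0.001  0.001  0.001 -0.001  0.001]
```

The pose settles slowly at about (0.517,-0.185). Combining both cameras, I'll aim for TCP (0.5167,-0.187) and descend gently.

>>> play_rows --series '[[0.1,[0,0.04,0.05],[0,0,0]],[0.1,[0,0,0.1],[0,0,0]],[0.1,[0,0,0.05],[0,0,0]],[0.1,[0,0,0],[0,0,0]],[0.1,[0,0,0],[0,0,0]],[0.1,[0,0,0],[0,0,0]]]'

```text
t: 18.95
tool_pos: [0.5174, -0.1874, 0.0456]
tool_rot: [-3.14, -0.094, 0.002]
contact_force: [0.2, 0.4, -3.6]
opening: 0.0181
grip_force: 39.7
```

```bash
python3 -c "
from h import *
go(.5167,-.187,.0425,3.4)"
```

```text
t 18.95 pos [ 0.5174 -0.1874  0.0456] yaw of tool y -86.6 x [ 0.998  0.06  -0.001] z [-0.001  0.    -1.   ] F [ 0.24  0.4  -3.64] q [-0.48  0.07  1.93 -0.    1.15  1.03] open 0.018129428879431687
shift [-0.013 -0.008  0.062]
turn [-0.001  0.007  0.004] shift if turned first [-0.013 -0.008  0.062]
```

>>> play_rows --series '[[0.1,[-0.01,-0.01,0.03],[0,0,0]],[0.1,[0,0,0.03],[0,0,0]],[0.1,[0,0,0.03],[0,0,0]],[0.1,[0,0,0],[0,0,0]]]'

```text
t: 19.45
tool_pos: [0.5165, -0.1868, 0.0407]
tool_rot: [-3.14, -0.094, 0.003]
contact_force: [0.1, -0.2, -3.9]
opening: 0.0184
grip_force: 39.7
```

>>> play_rows --series '[[0.1,[0,0,0.03],[0,0,0]],[0.1,[0,0,0.02],[0,0,0]],[0.1,[0,0,0],[0,0,0]]]'

```text
t: 19.82
tool_pos: [0.5166, -0.1868, 0.0383]
tool_rot: [-3.14, -0.094, 0.002]
contact_force: [0.2, -0.3, -4.1]
opening: 0.0183
grip_force: 39.7
```

>>> play_rows --series '[[0.1,[0,0,0.03],[0,0,0]],[0.1,[0,0,0.02],[0,0,0]],[0.1,[0,0,0],[0,0,0]]]'

```text
t: 20.2
tool_pos: [0.5166, -0.1868, 0.0358]
tool_rot: [-3.14, -0.094, 0.002]
contact_force: [-0.1, -0.4, -3.3]
opening: 0.0182
grip_force: 39.7
```

>>> play_rows --series '[[0.1,[0,0,0.02],[0,0,0]],[0.1,[0,0,0.02],[0,0,0]],[0.1,[0,0,0],[0,0,0]]]'

```text
t: 20.58
tool_pos: [0.5166, -0.1868, 0.0338]
tool_rot: [-3.14, -0.094, 0.002]
contact_force: [-0.1, -0.3, -4.5]
opening: 0.0183
grip_force: 39.7
```

>>> play_rows --series '[[0.1,[0,0,0.01],[0,0,0]],[0.1,[0,0,0],[0,0,0]],[0.1,[0,0,0],[0,0,0]]]'

```text
t: 20.95
tool_pos: [0.5167, -0.1869, 0.0335]
tool_rot: [-3.14, -0.094, 0.002]
contact_force: [-1.1, -0.8, -2.9]
opening: 0.0187
grip_force: 39.9
```

>>> play_rows --series '[[0.1,[0,0,0.01],[0,0,0]],[0.1,[0,0,0.005],[0,0,0]],[0.1,[0,0,0],[0,0,0]]]'

```text
t: 21.32
tool_pos: [0.5167, -0.187, 0.0334]
tool_rot: [-3.14, -0.094, 0.003]
contact_force: [-5.1, 0.9, 5.4]
opening: 0.0187
grip_force: 40.6
```

Contact at the expected home height. Release and lift.

>>> play_rows --series '[[0.3,[0,0,0],[0,0,0]],[0.4,[0,0,0],[0,0,0]],[0.5,[0,0,0],[0,0,0]],[0.5,[0,0,-0.3],[0,0,0]],[0.5,[0,0,-0.8],[0,0,0]],[0.5,[0,0,-1],[0,0,0]],[0.5,[-1,0,-1],[0,0,0]],[0.5,[-1,0,-0.5],[0,0,0]]]'

```text
t: 22.32
tool_pos: [0.4233, -0.1932, 0.2115]
tool_rot: [3.137, 0.096, 0.005]
contact_force: [-0.7, -0.4, 0.9]
opening: 0.0426
grip_force: 0.0
```

```bash
python3 -c "
from h import *
st()
s=imaging.get_image('scene');d=s['color']
cv2.imwrite('pics/c7.png',cv2.resize(d[165:270,170:410],(800,350)))"
```

```text
t 22.325 pos [ 0.4233 -0.1932  0.2115] yaw of tool y -86.5 x [0.998 0.061 0.003] z [ 0.004 -0.003 -1.   ] F [-0.7  -0.42  0.95] q [-0.59 -0.34  2.   -0.    1.48  0.92] open 0.0426496737170856
```

View pics/c7.png

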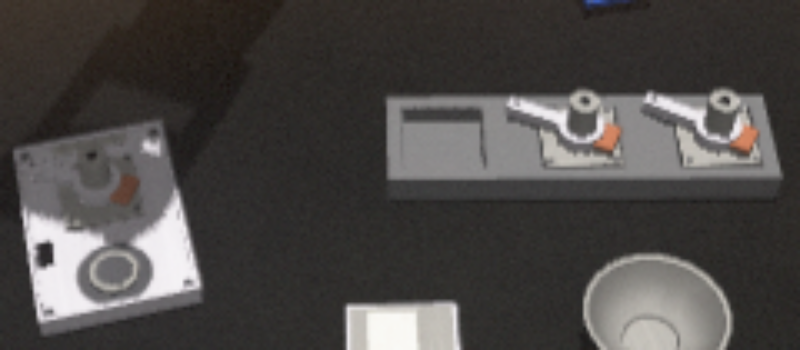

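The pivot sits flat in the drive with its post at (95,157). The other two are still in their pockets at (585,100) and (724,100), and the rest of the bench is untouched.

```bash
python3 -c "
from h import *
print(ctrl.finish_job())"
```

```text
the job is handed in; nothing more can be done
None
```

The job is handed in: all three arms were swung past 45°, the free-swinging pivot is seated fully home in the drive bore, and the two dragging ones are still in their pockets.

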